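Unlock the lid stay and close the instrument case

ROBOT

A 6-joint arm with a two-finger parallel gripper is mounted at the origin on a cart in front of the work surface, level with it; the furniture and walls round the work are solid. World frame = base frame: x ahead of the robot, y to its left, z up, the work surface at z = 0. Lengths are in m, angles in rad, forces in N, time in s.
With the tool pointing down it reaches from about 0.4 to 0.825 m from the base axis. Payload 7 kg.
Tool frame: the origin (TCP) lies midway between the tips of the shut fingers; the grasp point (between the pads) lies 19 mm behind it; z points along the fingers, y is the direction in which the jaws open and shut (so a half turn about z gives the same grasp; the last joint's range is limited). The gripper opens to 85 mm and grips with 20 to 120 N. Pads are 22 mm wide; open, the fingers measure 114 mm over their backs; the gripper's body (76 mm by 85 mm) begins 54 mm behind the grasp point. The pads swing forward as they close: fully open they stand 13 mm farther back than shut.
Start: joints at [1.523, 0.359, 0.012, 0, -1.224, -0.288], TCP at [0.222, 0.637, 0.231] pointing down, gripper open.
Joint ranges: [-3.07, 3.07], [-1.43, 2.12], [-1.02, 1.25], [-3.03, 1.67], [-3.05, -0], [-3.03, 3.03]. Speed limits (rad/s): [2.39, 2.39, 3.01, 3.14, 3.14, 3.14].

INTERFACE

Orientations are given as [roll, pitch, yaw] about the fixed x, y, z axes, in that order (R = Rz(yaw) Ry(pitch) Rx(roll)).
In Python, from cell import env gives the robot as it stands.
- The arm moves only by the shell command python3 -m pendant 'ROWS' [OPENING]. ROWS is JSON, a list that holds one entry, the list of rows, each a list of 6 numbers: the shift along the world's x, y, z in cm, then the turn, a rotation vector about the world's x, y, z in degrees. In form: [[[x, y, z, wx, wy, wz], ...]]. A call has 1 to 10 rows; each row is the pose to reach, as a shift and turn from the pose commanded when the call began; what a row does not reach only later rows make up. A row lasts 1/12 s, in which the tool goes at most 41.7 mm and 7.16 degrees, less where a joint would pass 70% of its speed; a pose out of reach is approached as far as the arm can. A call with a gripper value outside its range is refused whole. OPENING is the closure, from -1 (fully open) to 1 (shut), so that 0 is half open, set as the call begins (- or left out, the last holds). The fingers move at their own pace and stop on an object; the grip force is fixed at half the most. Time passes only in rows, so rows that repeat a pose let the fingers close. It gives the time, the measured TCP pose, the force and the opening at its end, in the units of the state.
- env.read_state(): the state, without advancing time (a new reading comes with each control period).
- env.get_image(name): name is "scene" or "side" or "wrist"; returns the picture (400x640x3 uint8, blue, green, red); there is no depth.
- env.camera_model(name): a dict with "fovy" (degrees; the focal length in pixels is half the picture's height over the tangent of half this angle, whatever the lens; pixels are square), "cx", "cy" (the principal point, pixels), "pose" (4x4, takes a point from camera to world coordinates). Camera axes: x right, y down, z forward; pixel columns grow to the right and rows downward; lengths in m; the calibration is good to about 2 mm. A picture is of the moment at which its call begins: read the wrist's pose just before it. camera_model takes no time and is no camera call; for the wrist camera it gives the pose at the moment of the call.
- env.hand_in(): hands the job in, once; it reports no verdict.
The state is a dict: "time": time; "q": joint angles; "qvel": joint speeds; "effort": joint torques, N m; "tool_pos": TCP position; "ee_rot": TCP orientation; "ft_force": force on the tool from outside, world axes, zero at the start; "torque": the same for the moment, N m; "gripper_width": opening from 0.0 (shut) to 1.0 (fully open).
Only numpy, scipy, OpenCV 4.12 (cv2) and the standard library are available. Lean on these libraries where they do the work, as an engineer would, in place of code of your own. Each camera call takes 0.05 s, during which the arm holds its last target.

TASK

The instrument case on the bench stands open, its lid held up by a folding stay that is locked at the knee. Lift the knee, which has a black knob, up past its centre to unlock the stay, then lower the lid gently and press it lightly, with no more than about 15 N, until you feel it bear on the rubber buffers under its front edge; their height is not known, so feel for them. Do not drag or tip the case, and leave the flask, vial, stopper and dish around it where they stand.

Things in the scene. Friction and masses are not known exactly. Their poses are not given: they have to be found in the camera images.
- case: Open grey case, 200 (x) x 260 (y) x 100 mm high, walls 5 mm, loose on the bench on rubber feet, about 3 kg in all; too hard a pull on the stay slides it. Origin on the bench under its centre; x points to the hinge side (away from the robot), y to its left, z up. The stay is outside its right (-y) wall.
- lid: Flat grey lid, 264 mm wide (y), 6 mm thick, 200 mm from hinge to front edge. Origin on the hinge line at mid width; x runs from the front edge to the hinge, z is its outward normal; the outside lies 10 mm above the hinge line. It stands open 1.30 rad at the start. The hinge is stiff (0.7 N m friction): once the stay is unlocked the lid stays where it is left.
- lid_front (a point): Point on the lid's outside (upper face when closed), mid width, 175 mm from the hinge line and 25 mm from the front edge: the place to press. Its z is the lid's outward normal.
- hinge_mid (a point): Mid point of the lid's hinge line, 96 mm behind the case's centre and 102 mm up; the hinge runs along the case's y.
- knob_mid (a point): Middle of the black knob on the knee pin: a round bar 14 mm in diameter, 55 mm long with 17 mm end collars, lying along the case's y, turning freely on its pin; open space all round it. It lies 81 mm outside the right wall, clear of the lid, and about 125 mm above the bench at the start.
- lower_pivot (a point): Pivot of the stay's lower link on the right wall, 62 mm up. The knob moves on a circle of radius 90.9 mm (both links' length) about the case-y line through this point. To unlock it goes up and to the front: its direction from the pivot, from case +x up over the top, is 44 deg locked, 49 at centre, 80 with the lid 0.23 rad down, 100 at 0.55, 112 at 0.83; 117 is its dead end, then push the lid.
- knee (a joint): Bend of the knee, rad: 0 = locked against its stop, 0.18 = links in line (centre), more = unlocked and folding; about 2.6 with the lid closed. While it is below 0.18 the lid cannot be lowered.
- lid_angle (a joint): How far the lid has come down, rad: 0 = propped open as at the start, 1.30 = level. The two rubber buffers, on the front rim in the left and right corners, are screwed up or down from case to case (not reported): the lid meets them between 1.22 and 1.285 rad. They are sprung, together 8 N per mm, 7 mm of travel.
- flask: Clear 100 ml conical flask, 62 mm wide, 104 mm high, standing to the left of the case; origin under its centre. Bystander.
- vial: Small glass vial, 23 mm wide, 62 mm high, standing in front of the case; origin under its centre. Bystander.
- stopper: Black rubber stopper, 27 mm wide, 24 mm high, standing in front of the case; origin under its centre. Bystander.
- dish: Petri dish with lid, 61 mm wide, 15 mm high, in front of the case; origin under its centre. Bystander.

How it is judged:
By the outcome, as a careful person would: the job done as asked, in the order asked, and still so for the second after the job is handed in, with the robot touching nothing.
It also fails if it takes over 54 s, if anything falls off the work surface, if the arm or the gripper's body presses on something with over 40 N, if the wrist force passes 120 N, or if a joint passes its speed limit or range.

## Working session

There is one attempt and no reset: what is moved stays moved. The work goes in short steps, Python scripts to look and compute and a shell command to move; the robot and the scene stay as the last step left them, time stands still between calls to the robot, and variables do not carry over. Pictures are saved under pics/ and viewed, and the job is handed in when it is done.

```bash
ls; mkdir -p pics; python3 - <<'E'
from cell import env
import cv2,numpy as np
s=env.read_state();print(s)
for n in ["scene","side","wrist"]:
    m=env.camera_model(n);print(n,m)
    cv2.imwrite(f"pics/{n}0.png",env.get_image(n))
E
```

```text
pics
{'time': 0.0, 'q': array([ 1.52311693e+00,  3.59389744e-01,  1.10786810e-02, -3.65352753e-04,
       -1.22407274e+00, -2.88061814e-01]), 'qvel': array([ 0.0007757 , -0.00125169,  0.0006069 ,  0.00092872, -0.00060814,
        0.00012676]), 'effort': array([ 1.04235274e-03, -5.83326101e+01,  2.93405592e+01,  6.93661094e+00,
       -6.13525452e-03, -1.60642435e-05]), 'tool_pos': array([0.22227786, 0.63685878, 0.2303677 ]), 'ee_rot': array([ 3.13997300e+00, -1.21736017e-04, -3.35865538e-01]), 'ft_force': array([-0.30217865,  0.23849873,  0.61677806]), 'torque': array([ 0.0474672 , -0.01457368,  0.0201737 ]), 'gripper_width': 1.0015898255291715}
scene {'fovy': 56.37171892835256, 'cx': 319.44795002742933, 'cy': 196.7448177240369, 'pose': array([[ 0.63937885, -0.41261114,  0.64880408,  0.01376894],
       [-0.76876506, -0.32773051,  0.54917483, -0.37897075],
       [-0.01396276, -0.84990868, -0.52674499,  0.63296368],
       [ 0.        ,  0.        ,  0.        ,  1.        ]])}
side {'fovy': 42.77845433789018, 'cx': 321.5588654622219, 'cy': 200.12828007468934, 'pose': array([[ 0.99798328,  0.01781591, -0.06092583,  0.65775345],
       [ 0.05980557, -0.58559726,  0.80839294, -1.0389428 ],
       [-0.02127575, -0.81040635, -0.58548176,  1.02952984],
       [ 0.        ,  0.        ,  0.        ,  1.        ]])}
wrist {'fovy': 62.70292288527262, 'cx': 315.2910633324948, 'cy': 202.14994018195856, 'pose': array([[-0.32915933, -0.89560683, -0.2992366 ,  0.29976436],
       [-0.94427169,  0.31295207,  0.10203908,  0.60944988],
       [ 0.00225982,  0.31614777, -0.94870727,  0.3728632 ],
       [ 0.        ,  0.        ,  0.        ,  1.        ]])}
```

View pics/scene0.png

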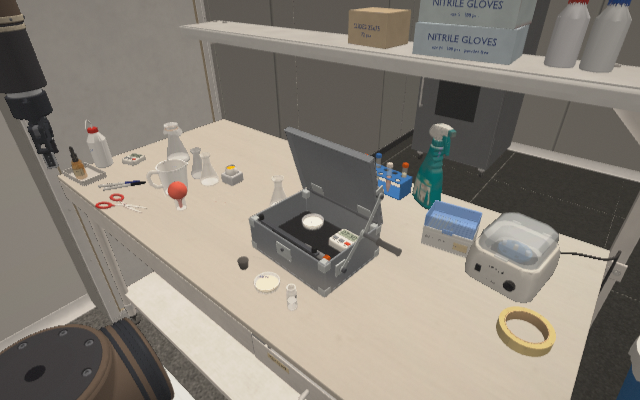

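View pics/side0.png

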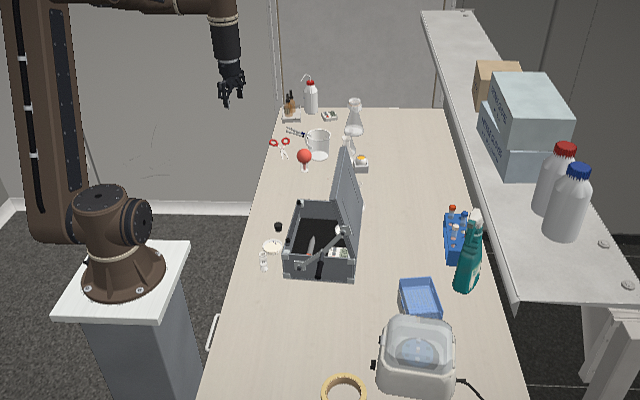

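View pics/wrist0.png

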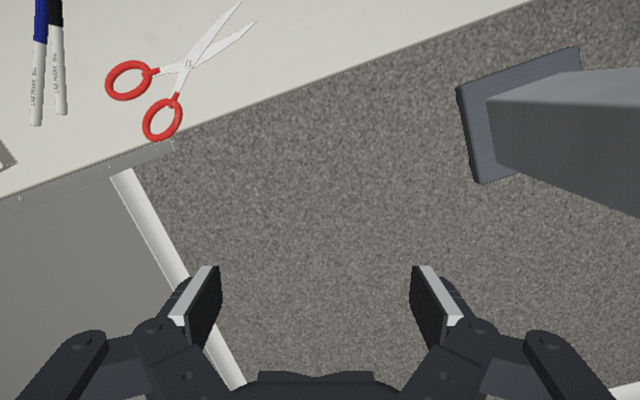

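```bash
python3 - <<'E'
import cv2
a=cv2.imread("pics/scene0.png")[110:320,220:430];cv2.imwrite("pics/scene0c.png",cv2.resize(a,None,fx=2.8,fy=2.8,interpolation=cv2.INTER_CUBIC))
a=cv2.imread("pics/side0.png")[130:290,240:400];cv2.imwrite("pics/side0c.png",cv2.resize(a,None,fx=3.7,fy=3.7,interpolation=cv2.INTER_CUBIC))
E
```

```text
(no output)
```

View pics/scene0c.png

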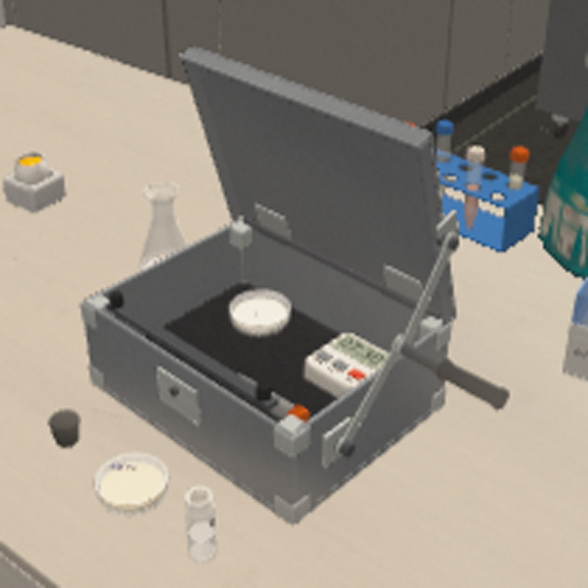

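View pics/side0c.png

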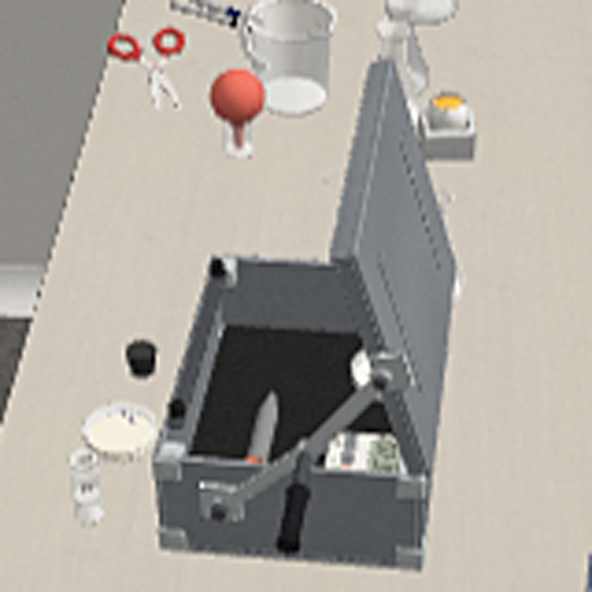

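```bash
cat > geo.py <<'E'
import numpy as np
from cell import env
def proj(n,P,m=None):
    m=m or env.camera_model(n);f=200/np.tan(np.radians(m["fovy"]/2))
    T=np.linalg.inv(m["pose"]);c=T[:3,:3]@np.asarray(P)+T[:3,3]
    return np.array([m["cx"]+f*c[0]/c[2],m["cy"]+f*c[1]/c[2]])
def case2w(p,x,y,yaw):
    c,s=np.cos(yaw),np.sin(yaw);return np.array([x+c*p[0]-s*p[1],y+s*p[0]+c*p[1],p[2]])
def lidpt(xl,yl,zl,a):  # a=open angle ; xl negative to front
    d=np.array([-np.cos(a),0,np.sin(a)]);n=np.array([np.sin(a),0,np.cos(a)])
    return np.array([.096,yl,.102])+(-xl)*d+zl*n
E
cat > fit.py <<'E'
from geo import *
from scipy.optimize import least_squares
sc=lambda u,v:(u/2.8+220-.3,v/2.8+110-.3)
sd=lambda u,v:(u/3.7+240-.35,v/3.7+130-.35)
M={n:env.camera_model(n) for n in("scene","side")}
def pts(px,th):
    kx,kz=px+.0909*np.cos(th),.062+.0909*np.sin(th)
    return [("scene",(-.1,-.13,0),sc(292,520)),("scene",(-.1,.13,0),sc(95,385)),("scene",(.1,-.13,0),sc(443,410)),
     ("side",(-.1,-.13,0),sd(160,550)),("side",(.1,-.13,0),sd(422,569)),
     ("scene",lidpt(-.2,.132,.004,1.3),sc(186,58)),("scene",lidpt(-.2,-.132,.004,1.3),sc(428,152)),
     ("side",lidpt(-.2,-.132,.004,1.3),sd(352,262)),("side",lidpt(-.2,.132,.01,1.3),sd(388,60)),
     ("scene",(kx,-.211,kz),sc(471,381)),("side",(kx,-.211,kz),sd(294,518)),
     ("scene",(px,-.14,.062),sc(346,450)),("side",(px,-.14,.062),sd(218,510))]
def f(v):
    return np.concatenate([proj(n,case2w(P,*v[:3]),M[n])-uv for n,P,uv in pts(v[3],np.radians(44))])
r=least_squares(f,[.65,.0,0,-.05],loss="soft_l1")
print(r.x);print(r.fun.reshape(-1,2).round(1))
v=r.x
th=np.radians(44)
print("knob",case2w((v[3]+.0909*np.cos(th),-.211,.062+.0909*np.sin(th)),*v[:3]))
print("pivot",case2w((v[3],-.211,.062),*v[:3]))
print("lidfront at",[ (a,case2w(lidpt(-.175,0,.01,1.3-a),*v[:3]).round(3)) for a in(0,.5,.83,1.22,1.28)])
E
python3 fit.py
```

```text
[ 0.57453603  0.11771955 -0.06972576 -0.05059933]
[[ 0.1  4. ]
 [-1.4  1.2]
 [-0.3 -0.2]
 [ 0.7  1.2]
 [ 0.2  1.6]
 [ 0.1 -3.6]
 [ 0.  -5.7]
 [-0.8 -2.2]
 [ 1.5 -1.2]
 [ 0.9  1.5]
 [-0.4  0.5]
 [-0.8 -0.9]
 [ 0.5 -0.3]]
knob [ 0.57458854 -0.09379807  0.12514445]
pivot [ 0.50935944 -0.08924253  0.062     ]
lidfront at [(0, array([0.633, 0.114, 0.273])), (0.5, array([0.556, 0.119, 0.235])), (0.83, array([0.519, 0.122, 0.19 ])), (1.22, array([0.497, 0.123, 0.126])), (1.28, array([0.496, 0.123, 0.115]))]
```

```bash
python3 -m pendant '[[[2,-3.3,1.3,0,0,-7],[4,-6.6,2.6,0,0,-14],[6,-9.9,3.9,0,0,-21],[8,-13.2,5.2,0,0,-28],[10,-16.5,6.5,0,0,-35],[12,-19.8,7.8,0,0,-42],[14,-23.1,9.1,0,0,-49],[16,-26.4,10.4,0,0,-56],[18,-29.7,11.7,0,0,-63],[20,-33,13,0,0,-70]]]'
python3 -m pendant '[[[0.8,-4,0,0,0,-5],[1.6,-8,0,0,0,-5],[2.4,-12,0,0,0,-5],[3.2,-16,0,0,0,-5],[4,-20,0,0,0,-5],[4.8,-24,0,0,0,-5],[5.6,-28,0,0,0,-5],[6.4,-32,0,0,0,-5],[7.2,-36,0,0,0,-5],[8,-40,0,0,0,-5]]]' 0
python3 - <<'E'
from cell import env
import cv2
m=env.camera_model("wrist")
cv2.imwrite("pics/w1.png",env.get_image("wrist"))
cv2.imwrite("pics/side1.png",env.get_image("side"))
print(m["pose"].round(4).tolist(),env.read_state())
E
```

```text
time: 0.98
tool_pos: [0.4228, 0.3054, 0.362]
ee_rot: [-3.142, 0.0, -1.563]
ft_force: [0.4, 1.1, 0.0]
gripper_width: 1.0
time: 1.82
tool_pos: [0.5021, -0.0948, 0.3615]
ee_rot: [-3.141, 0.0, -1.645]
ft_force: [1.4, 0.3, -0.0]
gripper_width: 0.5
[[-0.9973, 0.0693, 0.0237, 0.4966], [0.0733, 0.9462, 0.3152, -0.1768], [-0.0006, 0.3161, -0.9487, 0.5038], [0.0, 0.0, 0.0, 1.0]] {'time': 1.9167, 'q': array([ 1.92993412e-01,  2.68875500e-02, -1.16808819e-01,  6.44120204e-04,
       -1.42882020e+00, -2.72867000e-01]), 'qvel': array([ 0.08381497, -0.02009818, -0.01940639, -0.02050914,  0.00124729,
       -0.0971259 ]), 'effort': array([-2.15117097e+00, -3.28595924e+01,  3.17828465e+01,  7.77203143e+00,
        3.67393222e-03,  1.23781465e+00]), 'tool_pos': array([ 0.5023965 , -0.09748949,  0.36061684]), 'ee_rot': array([ 3.14010782e+00, -1.07749810e-03, -1.65057742e+00]), 'ft_force': array([-0.0448352 , -0.18173565, -0.72820643]), 'torque': array([ 0.01917856, -0.00057879,  0.00089146]), 'gripper_width': 0.5002177454245228}
```

View pics/w1.png

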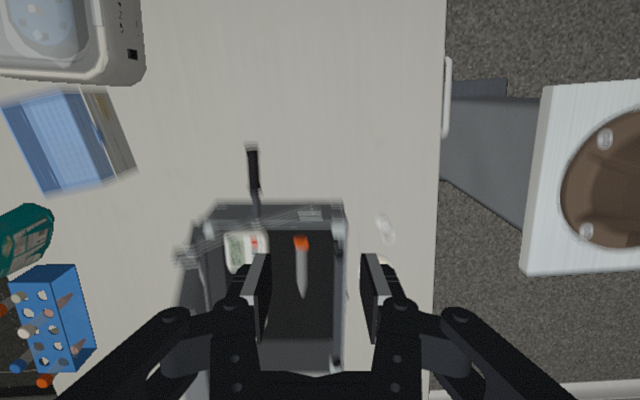

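View pics/side1.png

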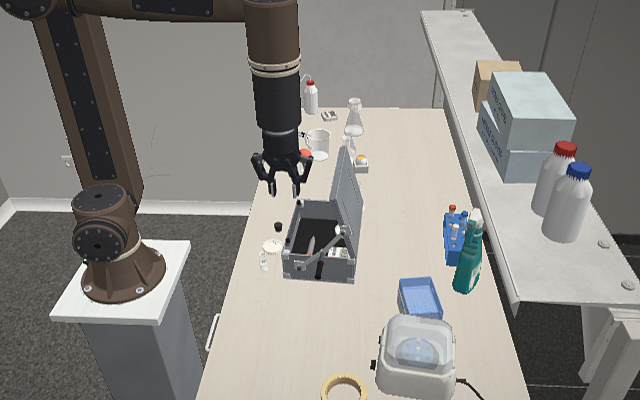

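```bash
python3 - <<'E'
from cell import env
import cv2,pickle
m=env.camera_model("wrist");a=env.get_image("wrist")
pickle.dump(m,open("w2.pkl","wb"));cv2.imwrite("pics/w2.png",a)
a=a[130:310,170:410];cv2.imwrite("pics/w2c.png",cv2.resize(a,None,fx=3.3,fy=3.3,interpolation=cv2.INTER_CUBIC))
print(m["pose"][:3,3],env.read_state()["tool_pos"])
E
```

```text
[ 0.49665701 -0.1793568   0.50308076] [ 0.50222475 -0.09550986  0.36058377]
```

View pics/w2c.png

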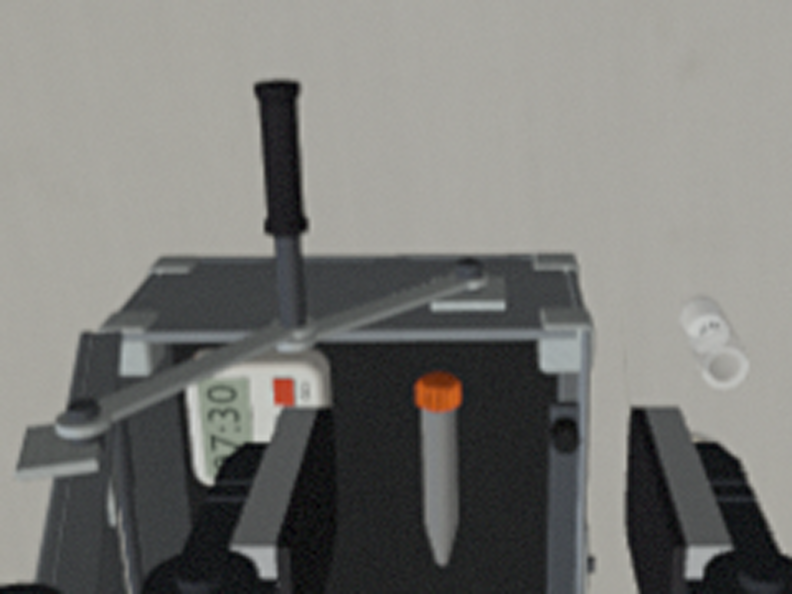

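```bash
cat > fit2.py <<'E'
import pickle
exec(open("fit.py").read().split("def f(v)")[0])
M["wrist"]=pickle.load(open("w2.pkl","rb"))
w=lambda u,v:(u/3.3+170-.35,v/3.3+130-.35)
def pts2(px,th):
    kx,kz=px+.0909*np.cos(th),.062+.0909*np.sin(th)
    return pts(px,th)+[("wrist",(kx,-.211,kz),w(282,157)),("wrist",(kx,-.211-.0275,kz),w(278,88)),("wrist",(kx,-.211+.0275,kz),w(286,229)),
    ("wrist",(px,-.145,.062),w(470,272)),("wrist",(-.1,-.13,0),w(578,256)),("wrist",(.1,-.13,0),w(160,258)),("wrist",(-.1,-.13,.1),w(592,327))]
P0=pts2
def f(v): return np.concatenate([proj(n,case2w(P,*v[:3]),M[n])-uv for n,P,uv in pts2(v[3],np.radians(44))])
r=least_squares(f,[.57,.11,-.07,-.05],loss="soft_l1")
print(r.x);print(r.fun.reshape(-1,2).round(1).tolist())
v=r.x;np.save("case.npy",v)
for d in (44,49,55,60,70,80,90,100,112):
    th=np.radians(d);print(d,case2w((v[3]+.0909*np.cos(th),-.211,.062+.0909*np.sin(th)),*v[:3]).round(4))
# direct triangulation of knob
obs=[("scene",sc(471,381)),("side",sd(294,518)),("wrist",w(282,157))]
t=least_squares(lambda p:np.concatenate([proj(n,p,M[n])-uv for n,uv in obs]),[.57,-.09,.125]);print("tri",t.x,t.fun.round(1))
print("lidfront at",[ (a,case2w(lidpt(-.175,0,.01,1.3-a),*v[:3]).round(3)) for a in(0,.5,.83,1.22,1.28)])
E
python3 fit2.py
```

```text
[ 0.57485691  0.12006314 -0.07088475 -0.05077114]
[[-0.7, 3.4], [-1.8, 0.7], [-1.0, -0.6], [0.8, 0.6], [0.3, 1.0], [-0.4, -3.9], [-0.9, -6.0], [-0.7, -2.7], [1.7, -1.5], [-0.1, 1.1], [-0.4, -0.2], [-1.7, -1.4], [0.6, -0.9], [0.0, -0.4], [-0.3, -2.6], [0.3, -0.1], [-0.5, -1.3], [-2.4, -1.0], [1.0, -0.6], [-0.6, 2.0]]
44 [ 0.5745 -0.0914  0.1251]
49 [ 0.5688 -0.091   0.1306]
55 [ 0.5613 -0.0905  0.1365]
60 [ 0.5546 -0.09    0.1407]
70 [ 0.5403 -0.089   0.1474]
80 [ 0.525  -0.0879  0.1515]
90 [ 0.5093 -0.0868  0.1529]
100 [ 0.4935 -0.0857  0.1515]
112 [ 0.4753 -0.0844  0.1463]
tri [ 0.57471576 -0.09134609  0.1264146 ] [-0.   0.6 -0.3 -0.6 -0.3 -0. ]
lidfront at [(0, array([0.634, 0.116, 0.273])), (0.5, array([0.556, 0.121, 0.235])), (0.83, array([0.52 , 0.124, 0.19 ])), (1.22, array([0.497, 0.126, 0.126])), (1.28, array([0.496, 0.126, 0.115]))]
```

```bash
python3 -m pendant '[[[3.6,-0.2,0,0,0,0],[7.2,-0.3,0,0,0,0],[7.2,-0.3,-4,0,0,0],[7.2,-0.3,-8,0,0,0],[7.2,-0.3,-12,0,0,0],[7.2,-0.3,-16,0,0,0],[7.2,-0.3,-19,0,0,0],[7.2,-0.3,-19,0,0,0]]]'
python3 - <<'E'
from cell import env
import cv2
for n,(y,x) in dict(scene=(110,220),side=(100,200)).items():
    a=env.get_image(n)[y:y+200,x:x+250];cv2.imwrite(f"pics/{n}3.png",cv2.resize(a,None,fx=2.5,fy=2.5))
cv2.imwrite("pics/w3.png",env.get_image("wrist"))
s=env.read_state();print(s["tool_pos"],s["ft_force"],s["torque"])
E
```

```text
time: 2.63
tool_pos: [0.5702, -0.0945, 0.1647]
ee_rot: [3.131, -0.001, -1.645]
ft_force: [-1.2, -0.6, -0.8]
gripper_width: 0.501
[ 0.57562429 -0.09510275  0.17317567] [-0.37632899 -0.8865635   0.94064625] [-0.01199415 -0.05629677  0.00202648]
```

View pics/w3.png

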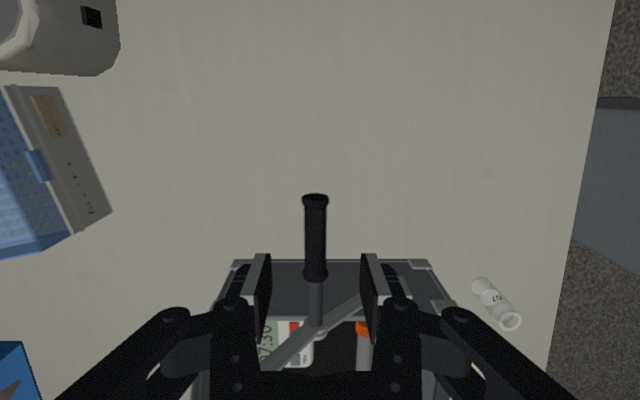

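View pics/side3.png

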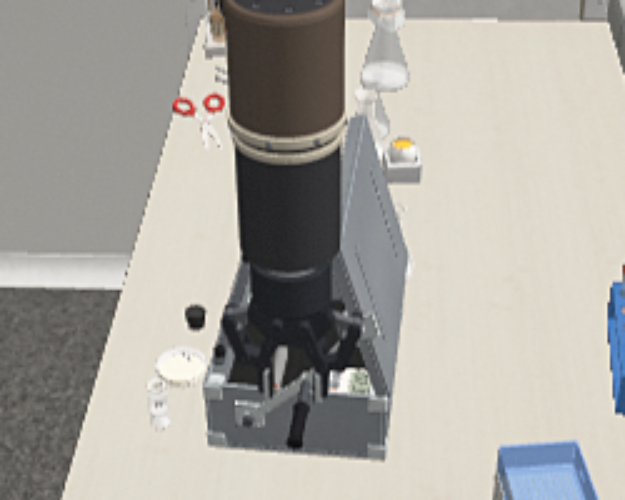

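View pics/scene3.png

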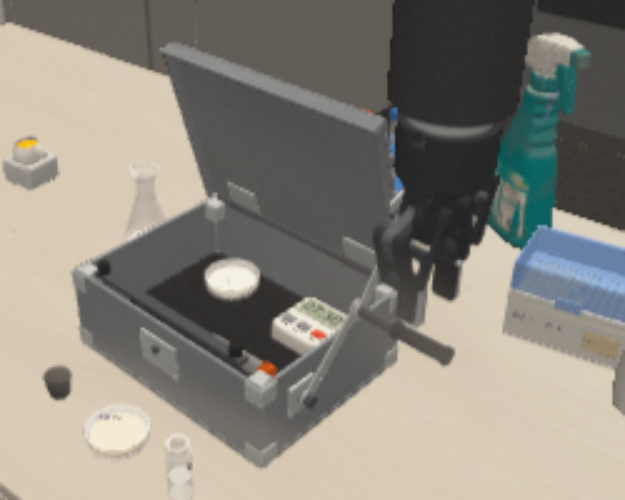

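```bash
python3 -m pendant '[[[0,-0.3,-3.4,0,0,0],[0,-0.3,-5,0,0,0],[0,-0.3,-6.2,0,0,0],[0,-0.3,-6.2,0,0,0],[0,-0.3,-6.2,0,0,0],[0,-0.3,-6.2,0,0,0]]]'
python3 - <<'E'
from cell import env
import cv2
cv2.imwrite("pics/w4.png",env.get_image("wrist"))
a=env.get_image("side")[160:310,230:410];cv2.imwrite(f"pics/side4.png",cv2.resize(a,None,fx=3.5,fy=3.5))
s=env.read_state();print(s["tool_pos"],s["ft_force"],s["torque"])
E
```

```text
time: 3.28
tool_pos: [0.5762, -0.0985, 0.1119]
ee_rot: [-3.138, 0.0, -1.644]
ft_force: [-0.5, -0.3, -0.8]
gripper_width: 0.502
[ 0.57571812 -0.09856323  0.11136713] [ 0.24128862 -0.63685547 -0.12424093] [-0.02644705  0.0410776   0.01176451]
```

View pics/w4.png

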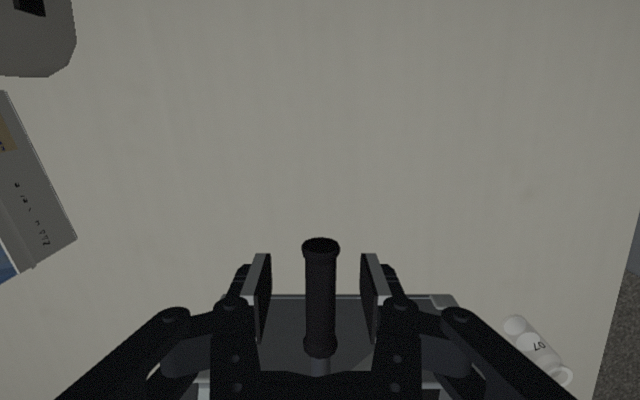

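View pics/side4.png

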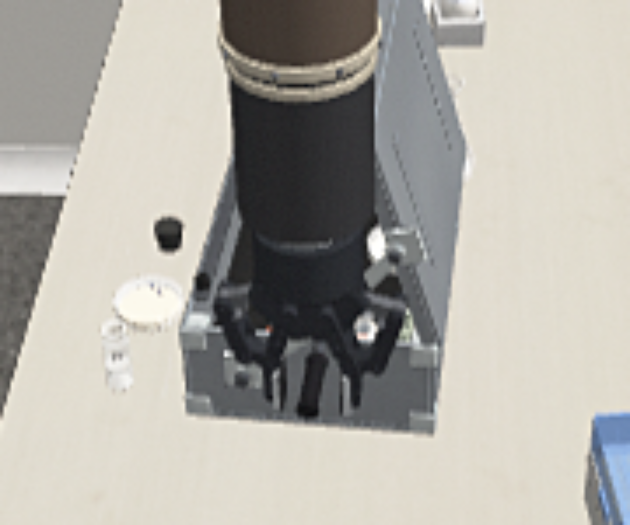

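```bash
python3 -m pendant '[[[-0.1,0,-0.4,0,0,0],[-0.1,0,-0.4,0,0,0],[-0.1,0,-0.4,0,0,0]]]'
python3 -m pendant '[[[0,0,0,0,0,0],[0,0,0,0,0,0],[0,0,0,0,0,0],[0,0,0,0,0,0],[0,0,0,0,0,0],[0,0,0,0,0,0]]]' 1
python3 - <<'E'
from cell import env
import cv2
cv2.imwrite("pics/w5.png",env.get_image("wrist"))
s=env.read_state();print(s["tool_pos"],s["ft_force"],s["torque"],s["gripper_width"])
E
```

```text
time: 3.63
tool_pos: [0.5733, -0.0988, 0.1054]
ee_rot: [3.142, 0.0, -1.645]
ft_force: [-0.7, -0.5, 0.1]
gripper_width: 0.503
time: 4.13
tool_pos: [0.5738, -0.0988, 0.1055]
ee_rot: [-3.141, -0.0, -1.645]
ft_force: [0.8, -0.2, 0.5]
gripper_width: 0.141
[ 0.5737668  -0.09878157  0.10545312] [ 2.20505167 -0.65372062  0.00961979] [-0.24069416 -0.56935638  0.04395927] 0.14621937706317595
```

View pics/w5.png

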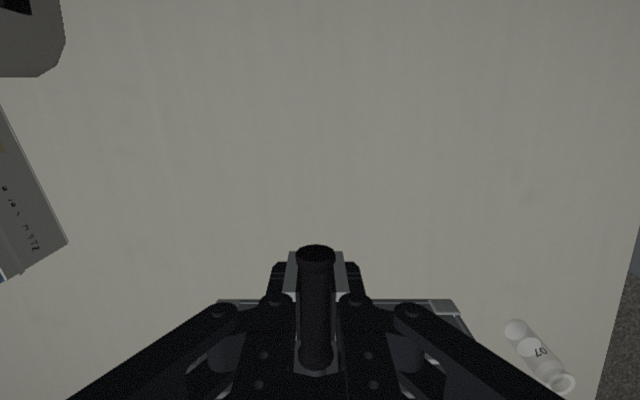

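```bash
python3 -m pendant '[[[-0.11,0.01,0.11,0,0,0],[-0.22,0.02,0.22,0,0,0],[-0.22,0.02,0.22,0,0,0]]]'
python3 -m pendant '[[[-0.12,0.01,0.11,0,0,0],[-0.23,0.02,0.22,0,0,0],[-0.23,0.02,0.22,0,0,0]]]'
```

```text
time: 4.43
tool_pos: [0.5713, -0.0986, 0.1078]
ee_rot: [-3.141, 0.0, -1.645]
ft_force: [1.5, -1.3, -0.4]
gripper_width: 0.144
time: 4.68
tool_pos: [0.5688, -0.0983, 0.1101]
ee_rot: [-3.141, -0.0, -1.645]
ft_force: [1.4, -2.0, 0.5]
gripper_width: 0.143
```

```bash
python3 -m pendant '[[[-0.12,0.01,0.11,0,0,0],[-0.24,0.02,0.21,0,0,0],[-0.36,0.03,0.31,0,0,0],[-0.49,0.04,0.41,0,0,0]]]'
python3 -m pendant '[[[-0.26,0.02,0.19,0,0,0],[-0.52,0.04,0.37,0,0,0],[-0.78,0.06,0.54,0,0,0],[-1.05,0.08,0.71,0,0,0],[-1.05,0.08,0.71,0,0,0]]]'
python3 - <<'E'
from cell import env
import cv2
for n,(y,x) in dict(scene=(110,220),side=(100,200)).items():
    a=env.get_image(n)[y:y+200,x:x+250];cv2.imwrite(f"pics/{n}6.png",cv2.resize(a,None,fx=2.5,fy=2.5))
s=env.read_state();print(s["tool_pos"],s["ft_force"],s["torque"])
E
```

```text
time: 5.02
tool_pos: [0.5642, -0.098, 0.1141]
ee_rot: [-3.141, -0.0, -1.645]
ft_force: [3.0, -3.1, 0.2]
gripper_width: 0.145
time: 5.43
tool_pos: [0.5532, -0.0972, 0.1214]
ee_rot: [-3.141, 0.0, -1.645]
ft_force: [3.1, -2.9, 2.1]
gripper_width: 0.144
[ 0.55338931 -0.09719178  0.12119813] [ 1.28488702 -3.61410857  3.83295597] [-0.90572856 -0.77114379  0.06125624]
```

View pics/scene6.png

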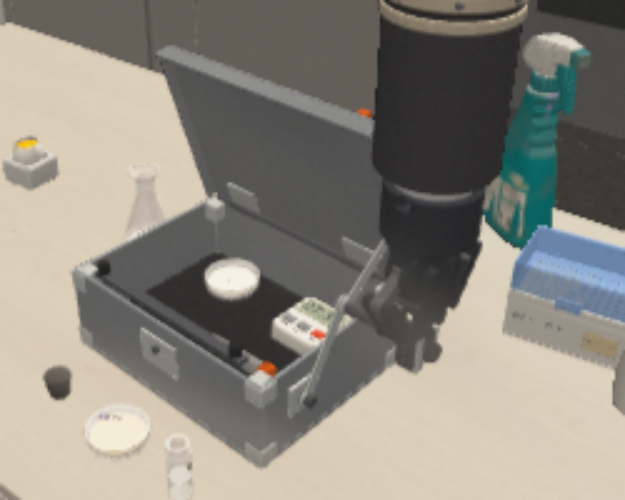

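View pics/side6.png

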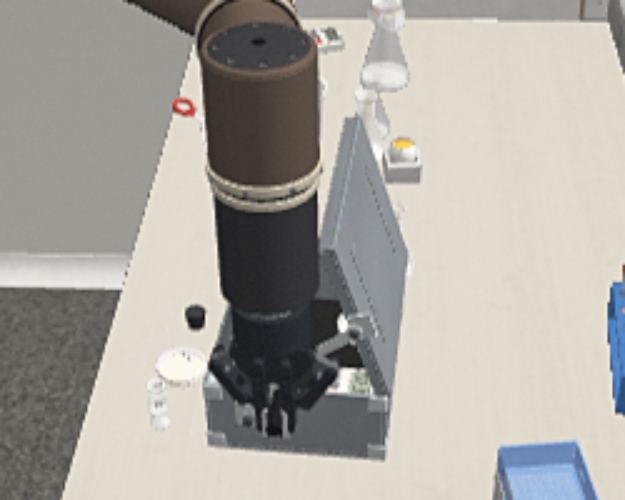

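```bash
python3 -m pendant '[[[-0.28,0,0.15,0,0,0],[-0.56,0,0.29,0,0,0],[-0.85,0,0.42,0,0,0],[-1.14,0,0.55,0,0,0],[-1.44,0,0.67,0,0,0],[-1.74,0,0.77,0,0,0],[-1.74,0,0.77,0,0,0]]]'
```

```text
time: 6.12
tool_pos: [0.5366, -0.0962, 0.1288]
ee_rot: [-3.14, 0.001, -1.645]
ft_force: [4.0, 3.6, 0.9]
gripper_width: 0.139
```

```bash
python3 -m pendant '[[[-0.3,0.02,0.09,0,0,0],[-0.6,0.04,0.17,0,0,0],[-0.9,0.06,0.24,0,0,0],[-1.23,0.08,0.31,0,0,0],[-1.23,0.08,0.31,0,0,0]]]'
```

```text
time: 6.53
tool_pos: [0.5245, -0.0953, 0.1319]
ee_rot: [-3.14, 0.001, -1.645]
ft_force: [3.1, 3.9, 1.6]
gripper_width: 0.142
```

```bash
python3 -m pendant '[[[-0.3,0.03,0.04,0,0,0],[-0.6,0.05,0.08,0,0,0],[-0.9,0.07,0.11,0,0,0],[-1.2,0.09,0.13,0,0,0],[-1.58,0.12,0.14,0,0,0],[-1.58,0.12,0.14,0,0,0]]]'
python3 - <<'E'
from cell import env
import cv2
for n,(y,x) in dict(scene=(110,220),side=(100,200)).items():
    a=env.get_image(n)[y:y+200,x:x+250];cv2.imwrite(f"pics/{n}7.png",cv2.resize(a,None,fx=2.5,fy=2.5))
s=env.read_state();print(s["tool_pos"],s["ft_force"],s["torque"])
E
```

```text
time: 7.03
tool_pos: [0.5086, -0.0942, 0.1333]
ee_rot: [-3.14, 0.001, -1.645]
ft_force: [3.8, 3.5, 1.2]
gripper_width: 0.14
[ 0.50862629 -0.09421263  0.1332263 ] [3.22504497 3.52194596 2.6039349 ] [ 1.39853854 -1.24633262  0.0884858 ]
```

View pics/scene7.png

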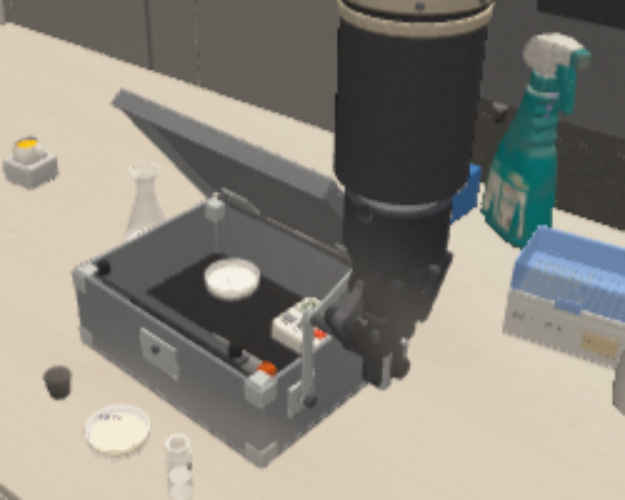

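View pics/side7.png

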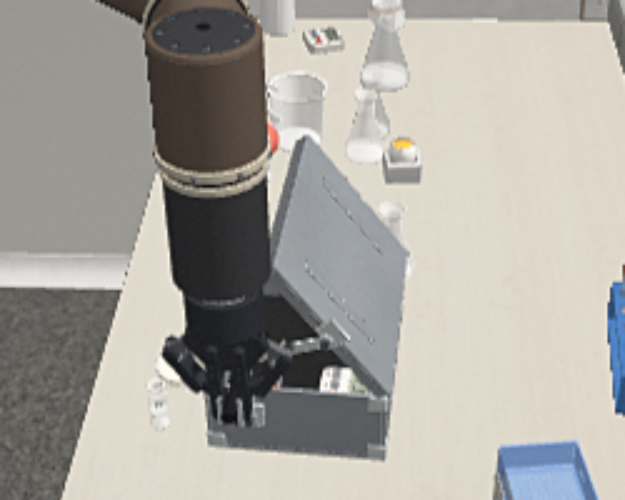

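```bash
python3 -m pendant '[[[-0.3,0.03,0,0,0,0],[-0.6,0.06,-0.02,0,0,0],[-0.9,0.09,-0.05,0,0,0],[-1.2,0.12,-0.08,0,0,0],[-1.58,0.15,-0.14,0,0,0],[-1.58,0.15,-0.14,0,0,0]]]'
python3 -m pendant '[[[-0.26,0.02,-0.05,0,0,0],[-0.51,0.04,-0.11,0,0,0],[-0.77,0.06,-0.17,0,0,0],[-1.02,0.08,-0.24,0,0,0],[-1.28,0.1,-0.33,0,0,0],[-1.28,0.1,-0.33,0,0,0]]]'
```

```text
time: 7.63
tool_pos: [0.4928, -0.093, 0.1319]
ee_rot: [-3.14, 0.001, -1.644]
ft_force: [4.1, 2.9, 2.8]
gripper_width: 0.145
time: 8.13
tool_pos: [0.4803, -0.0921, 0.1287]
ee_rot: [-3.14, 0.001, -1.644]
ft_force: [4.7, 2.3, 2.7]
gripper_width: 0.142
```

```bash
python3 -m pendant '[[[0,0,0,0,0,0],[0,0,0,0,0,0],[0,0,0,0,0,0],[0,0,0,0,0,0],[0,0,1,0,0,0],[0,0,4,0,0,0],[0,0,8,0,0,0],[0,0,12,0,0,0],[0,0,15,0,0,0],[0,0,15,0,0,0]]]' 0
python3 - <<'E'
from cell import env
import cv2
for n,(y,x) in dict(scene=(110,220),side=(130,200)).items():
    a=env.get_image(n)[y:y+200,x:x+250];cv2.imwrite(f"pics/{n}8.png",cv2.resize(a,None,fx=2.5,fy=2.5))
s=env.read_state();print(s["tool_pos"],s["ft_force"],s["torque"])
E
```

```text
time: 8.97
tool_pos: [0.4821, -0.093, 0.2861]
ee_rot: [-3.131, 0.001, -1.644]
ft_force: [0.6, 0.2, 0.7]
gripper_width: 0.496
[ 0.47971758 -0.09259224  0.28037982] [-0.13768788 -0.75755032 -1.35140916] [ 0.00424092  0.05604599 -0.0407463 ]
```

View pics/scene8.png

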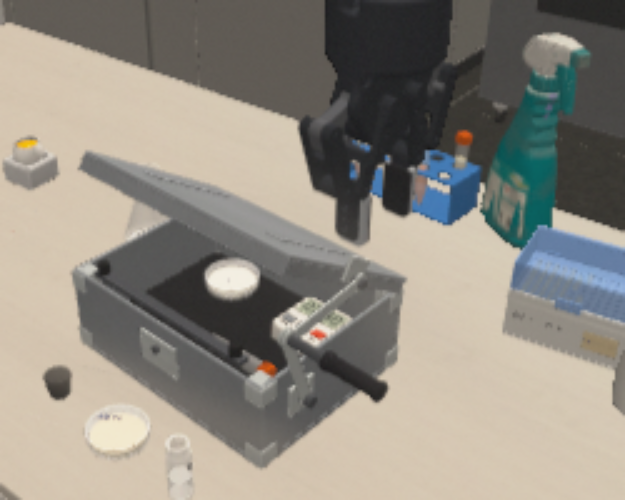

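View pics/side8.png

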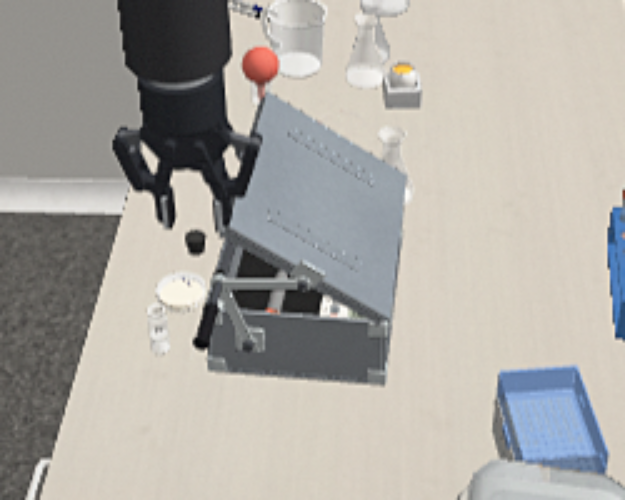

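```bash
python3 -m pendant '[[[0,4,1,0,0,0],[0.8,8,1,0,0,0],[1.6,12,1,0,0,0],[2.4,16,1,0,0,0],[3.2,20,1,0,0,0],[4.2,21.5,0,0,0,0],[4.2,21.5,0,0,0,0],[4.2,21.5,0,0,0,0]]]' 1
python3 - <<'E'
from geo import *
import cv2
v=np.load("case.npy")
for a in np.arange(.6,1.31,.05): print(round(a,2),case2w(lidpt(-.175,0,.01,1.3-a),*v[:3]).round(4))
for n,(y,x) in dict(scene=(110,220),side=(130,200)).items():
    a=env.get_image(n)[y:y+200,x:x+250];cv2.imwrite(f"pics/{n}9.png",cv2.resize(a,None,fx=2.5,fy=2.5))
s=env.read_state();print(s["tool_pos"],s["ft_force"],s["torque"])
E
```

```text
time: 9.73
tool_pos: [0.5206, 0.1229, 0.2764]
ee_rot: [3.138, -0.002, -1.643]
ft_force: [-0.4, -0.0, 0.7]
gripper_width: 0.004
0.6 [0.5435 0.1223 0.2224]
0.65 [0.5377 0.1227 0.2159]
0.7 [0.5322 0.1231 0.2091]
0.75 [0.527  0.1235 0.202 ]
0.8 [0.5222 0.1238 0.1947]
0.85 [0.5178 0.1241 0.1871]
0.9 [0.5137 0.1244 0.1794]
0.95 [0.5101 0.1247 0.1714]
1.0 [0.5068 0.1249 0.1633]
1.05 [0.5039 0.1251 0.155 ]
1.1 [0.5015 0.1253 0.1466]
1.15 [0.4995 0.1254 0.138 ]
1.2 [0.4979 0.1255 0.1294]
1.25 [0.4968 0.1256 0.1207]
1.3 [0.4961 0.1257 0.112 ]
[0.52084924 0.12179522 0.27772768] [-0.28579052  0.135489    0.64792092] [ 0.0139391  -0.01093948 -0.05808255]
```

View pics/scene9.png

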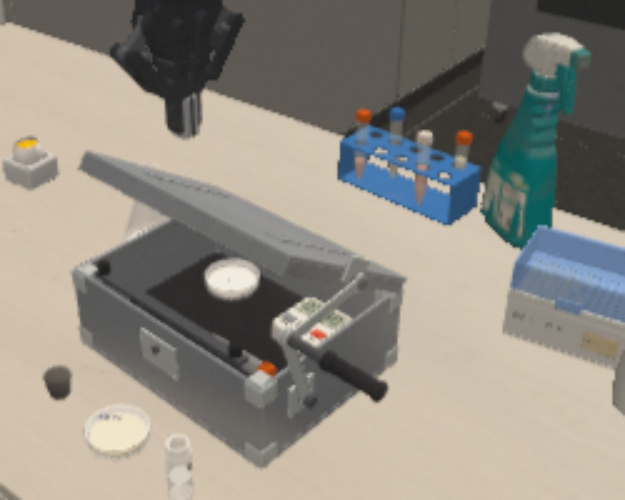

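View pics/side9.png

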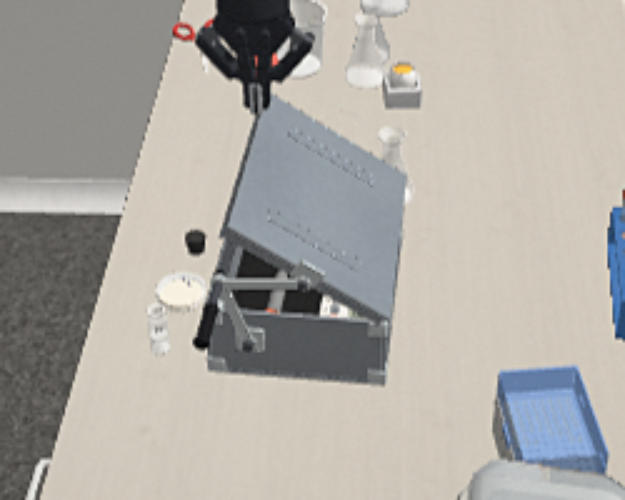

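```bash
python3 -m pendant '[[[0.3,0,-2.5,0,0,0],[0.5,0,-4.5,0,0,0],[0.5,0,-5.5,0,0,0],[0.5,0,-5.5,0,0,0],[0.5,0,-5.5,0,0,0]]]'
python3 -m pendant '[[[0,0,-0.3,0,0,0],[0,0,-0.6,0,0,0],[0,0,-0.9,0,0,0],[0,0,-1.2,0,0,0],[0,0,-1.2,0,0,0]]]'
```

```text
time: 10.25
tool_pos: [0.5264, 0.1216, 0.2238]
ee_rot: [3.141, -0.001, -1.646]
ft_force: [0.3, -0.3, 0.6]
gripper_width: -0.001
time: 10.67
tool_pos: [0.5264, 0.1224, 0.2112]
ee_rot: [-3.141, 0.0, -1.645]
ft_force: [0.8, 0.7, 0.3]
gripper_width: 0.005
```

```bash
python3 -m pendant '[[[0,0,-0.2,0,0,0],[0,0,-0.4,0,0,0],[0,0,-0.6,0,0,0],[0,0,-0.6,0,0,0]]]'
python3 -m pendant '[[[0,0,-0.2,0,0,0],[0,0,-0.4,0,0,0],[0,0,-0.6,0,0,0],[0,0,-0.6,0,0,0]]]'
```

```text
time: 11.0
tool_pos: [0.5264, 0.1225, 0.2051]
ee_rot: [3.141, 0.0, -1.645]
ft_force: [0.3, 0.1, 1.2]
gripper_width: 0.002
time: 11.33
tool_pos: [0.5262, 0.1223, 0.1989]
ee_rot: [3.141, -0.0, -1.645]
ft_force: [-0.3, 0.0, 0.2]
gripper_width: 0.004
```

```bash
python3 -m pendant '[[[0,0,-0.2,0,0,0],[-0.1,0,-0.4,0,0,0],[-0.1,0,-0.6,0,0,0],[-0.1,0,-0.6,0,0,0]]]'
python3 - <<'E'
from cell import env
import cv2
for n,(y,x) in dict(scene=(110,220),side=(130,200)).items():
    a=env.get_image(n)[y:y+160,x:x+200];cv2.imwrite(f"pics/{n}10.png",cv2.resize(a,None,fx=3,fy=3))
s=env.read_state();print(s["tool_pos"],s["ft_force"],s["torque"])
E
```

```text
time: 11.67
tool_pos: [0.5251, 0.1223, 0.1929]
ee_rot: [3.141, -0.0, -1.645]
ft_force: [-0.0, 0.1, 1.2]
gripper_width: 0.004
[0.5251835  0.12228446 0.19301884] [-0.01684392  0.18449808 -0.31436979] [ 0.01732124  0.02112694 -0.02029483]
```

View pics/scene10.png

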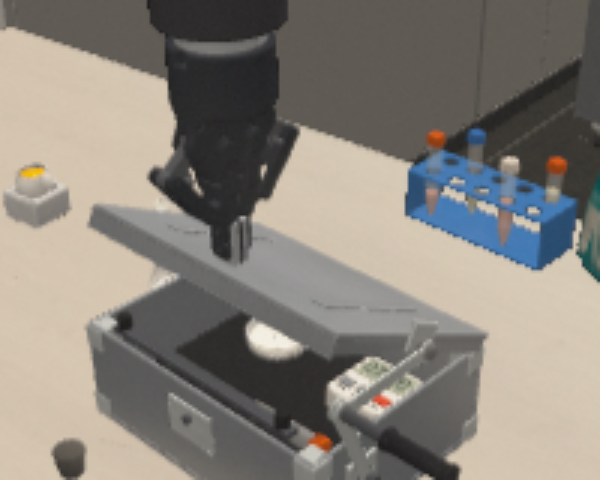

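View pics/side10.png

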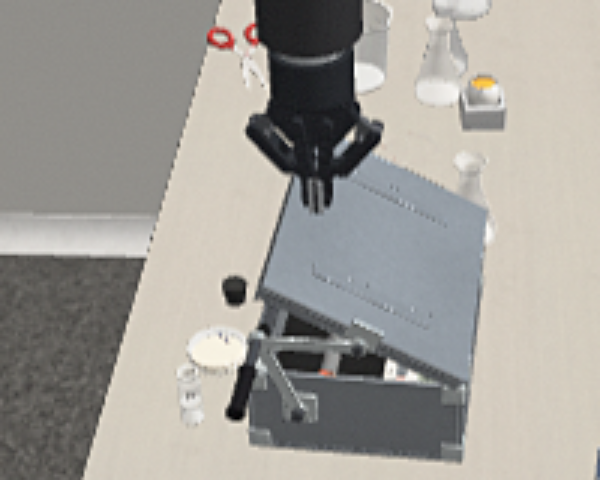

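```bash
python3 -m pendant '[[[-0.1,0,-0.2,0,0,0],[-0.2,0,-0.4,0,0,0],[-0.4,0,-0.6,0,0,0],[-0.4,0,-0.6,0,0,0]]]'
python3 -m pendant '[[[-0.1,0,-0.2,0,0,0],[-0.2,0,-0.4,0,0,0],[-0.3,0,-0.6,0,0,0],[-0.3,0,-0.6,0,0,0]]]'
python3 - <<'E'
from geo import *
v=np.load("case.npy")
for a in (.7,.8,.9,1.0): print(a,[proj(n,case2w(lidpt(-.2,y,.01,1.3-a),*v[:3])).round(0) for n,y in (("scene",.132),("side",-.132))])
E
```

```text
time: 12.1
tool_pos: [0.5213, 0.1225, 0.1871]
ee_rot: [-3.141, 0.0, -1.645]
ft_force: [1.2, 0.2, 1.2]
gripper_width: -0.001
time: 12.43
tool_pos: [0.5181, 0.1224, 0.1809]
ee_rot: [3.141, 0.0, -1.645]
ft_force: [0.7, -0.1, 1.3]
gripper_width: 0.002
0.7 [array([253., 168.]), array([292., 218.])]
0.8 [array([250., 176.]), array([288., 223.])]
0.9 [array([248., 183.]), array([285., 228.])]
1.0 [array([246., 191.]), array([282., 233.])]
```

```bash
python3 -m pendant '[[[-0.1,0,-0.2,0,0,0],[-0.2,0,-0.4,0,0,0],[-0.3,0,-0.6,0,0,0],[-0.3,0,-0.6,0,0,0]]]'
python3 -m pendant '[[[-0.1,0,-0.2,0,0,0],[-0.2,0,-0.4,0,0,0],[-0.3,0,-0.6,0,0,0],[-0.3,0,-0.6,0,0,0]]]'
```

```text
time: 12.77
tool_pos: [0.5151, 0.1224, 0.1749]
ee_rot: [3.141, -0.0, -1.645]
ft_force: [1.4, -0.2, -0.1]
gripper_width: -0.001
time: 13.1
tool_pos: [0.5122, 0.1223, 0.169]
ee_rot: [3.141, -0.0, -1.645]
ft_force: [-0.1, -0.0, 0.4]
gripper_width: -0.002
```

```bash
python3 - <<'E'
from cell import env
import cv2
for n,(y,x) in dict(scene=(150,230),side=(160,240)).items():
    a=env.get_image(n)[y:y+120,x:x+160];cv2.imwrite(f"pics/{n}11.png",cv2.resize(a,None,fx=4,fy=4,interpolation=cv2.INTER_CUBIC))
E
```

```text
(no output)
```

View pics/scene11.png

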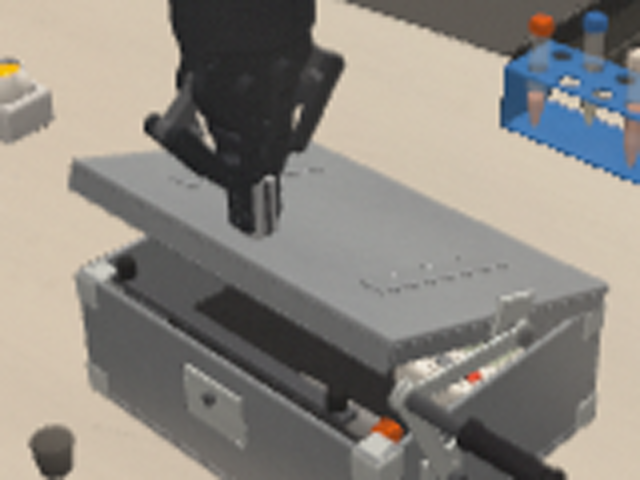

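View pics/side11.png

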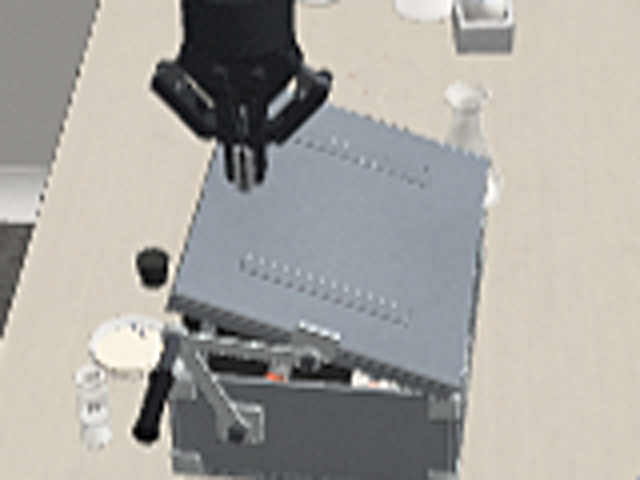

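```bash
python3 -m pendant '[[[-0.1,0,-0.3,0,0,0],[-0.2,0,-0.6,0,0,0],[-0.3,0,-0.9,0,0,0],[-0.4,0,-1.2,0,0,0],[-0.4,0,-1.2,0,0,0]]]'
python3 -m pendant '[[[-0.1,0,-0.3,0,0,0],[-0.2,0,-0.6,0,0,0],[-0.3,0,-0.9,0,0,0],[-0.4,0,-1.2,0,0,0],[-0.4,0,-1.2,0,0,0]]]'
```

```text
time: 13.62
tool_pos: [0.5079, 0.1223, 0.1566]
ee_rot: [3.141, -0.0, -1.645]
ft_force: [-0.2, 0.2, 0.8]
gripper_width: 0.002
time: 14.03
tool_pos: [0.5042, 0.1223, 0.1448]
ee_rot: [3.141, -0.0, -1.645]
ft_force: [0.5, 0.2, 0.9]
gripper_width: 0.004
```

```bash
python3 -m pendant '[[[-0.1,0,-0.2,0,0,0],[-0.1,0,-0.5,0,0,0],[-0.2,0,-0.8,0,0,0],[-0.2,0,-1.1,0,0,0],[-0.2,0,-1.1,0,0,0]]]'
python3 - <<'E'
from cell import env
import cv2
for n,(y,x) in dict(scene=(150,230),side=(160,240)).items():
    a=env.get_image(n)[y:y+120,x:x+160];cv2.imwrite(f"pics/{n}12.png",cv2.resize(a,None,fx=4,fy=4,interpolation=cv2.INTER_CUBIC))
print(env.read_state()["ft_force"],env.read_state()["tool_pos"])
E
```

```text
time: 14.45
tool_pos: [0.5019, 0.1222, 0.1336]
ee_rot: [3.141, -0.0, -1.645]
ft_force: [-0.2, -0.9, -0.3]
gripper_width: 0.004
[ 0.74151142 -0.09937561  0.21552789] [0.50206075 0.12217972 0.1339716 ]
```

View pics/scene12.png

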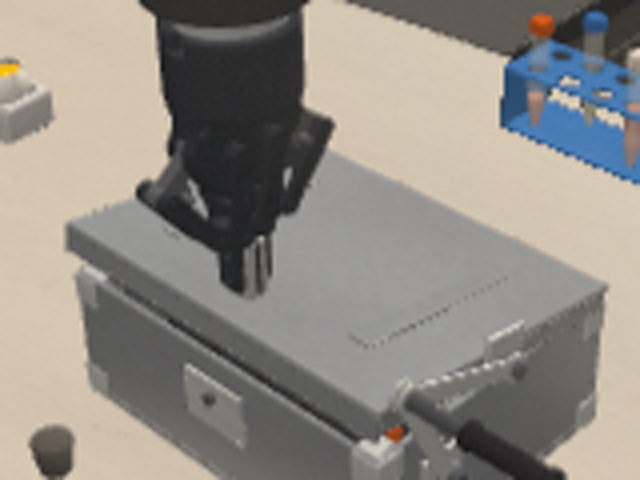

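View pics/side12.png

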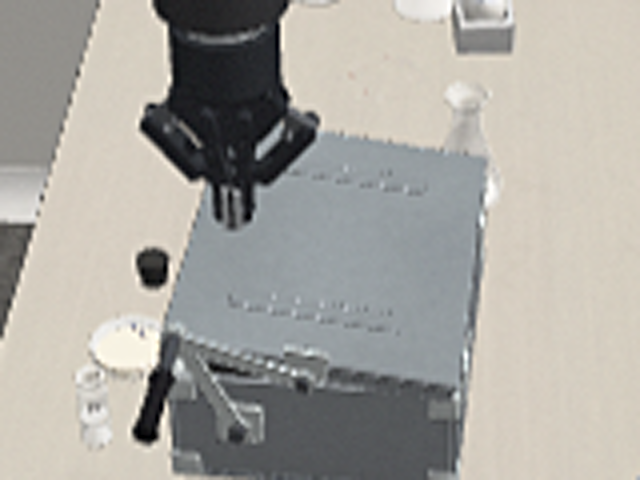

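```bash
python3 -m pendant '[[[0,0,-0.1,0,0,0],[0,0,-0.2,0,0,0],[-0.1,0,-0.3,0,0,0],[-0.1,0,-0.4,0,0,0],[-0.1,0,-0.4,0,0,0]]]'
python3 -m pendant '[[[0,0,-0.1,0,0,0],[0,0,-0.2,0,0,0],[0,0,-0.2,0,0,0]]]'
python3 -m pendant '[[[0,0,-0.1,0,0,0],[0,0,-0.2,0,0,0],[0,0,-0.2,0,0,0]]]'
```

```text
time: 14.97
tool_pos: [0.5016, 0.1224, 0.1304]
ee_rot: [-3.141, 0.0, -1.645]
ft_force: [1.8, -1.1, 0.3]
gripper_width: -0.004
time: 15.22
tool_pos: [0.5013, 0.1224, 0.1282]
ee_rot: [3.141, 0.0, -1.645]
ft_force: [0.1, 0.1, -0.2]
gripper_width: -0.0
time: 15.47
tool_pos: [0.5012, 0.1224, 0.1262]
ee_rot: [3.141, -0.0, -1.645]
ft_force: [-0.9, -0.4, 0.9]
gripper_width: -0.003
```

```bash
python3 -m pendant '[[[0,0,-0.1,0,0,0],[0,0,-0.2,0,0,0],[0,0,-0.2,0,0,0]]]'
python3 -m pendant '[[[0,0,-0.1,0,0,0],[0,0,-0.1,0,0,0]]]'
python3 - <<'E'
from cell import env
import cv2
for n,(y,x) in dict(scene=(150,230),side=(160,240)).items():
    a=env.get_image(n)[y:y+120,x:x+160];cv2.imwrite(f"pics/{n}13.png",cv2.resize(a,None,fx=4,fy=4,interpolation=cv2.INTER_CUBIC))
cv2.imwrite("pics/w13.png",env.get_image("wrist"))
print(env.read_state()["ft_force"],env.read_state()["tool_pos"])
E
```

```text
time: 15.72
tool_pos: [0.5012, 0.1223, 0.1249]
ee_rot: [3.141, -0.0, -1.645]
ft_force: [-4.7, 0.3, 8.8]
gripper_width: 0.001
time: 15.88
tool_pos: [0.5012, 0.1223, 0.1243]
ee_rot: [-3.142, -0.0, -1.644]
ft_force: [-6.8, 1.0, 11.5]
gripper_width: 0.001
[-6.33281487  0.43435802 12.46991316] [0.50120119 0.12236254 0.12432253]
```

View pics/scene13.png

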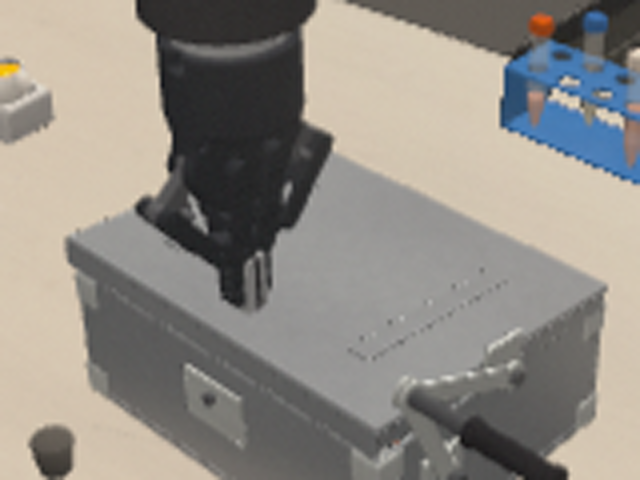

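View pics/w13.png

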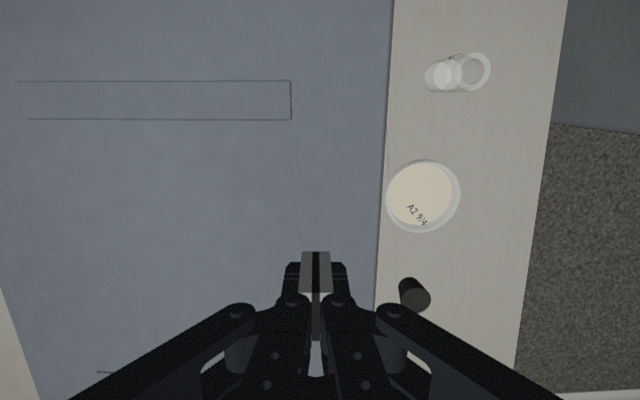

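```bash
python3 -m pendant '[[[0,0,0,0,0,0],[0,0,0,0,0,0],[0,0,0,0,0,0]]]'
python3 -m pendant '[[[0,0,0.1,0,0,0],[0,0,0.2,0,0,0],[0,0,0.4,0,0,0],[0,0,1,0,0,0],[0,0,3,0,0,0],[0,0,6,0,0,0],[0,0,10,0,0,0],[0,0,12,0,0,0],[0,0,12,0,0,0]]]'
python3 - <<'E'
from cell import env
import cv2
for n,(y,x) in dict(scene=(150,230),side=(160,240)).items():
    a=env.get_image(n)[y:y+160,x:x+200];cv2.imwrite(f"pics/{n}14.png",cv2.resize(a,None,fx=3.5,fy=3.5,interpolation=cv2.INTER_CUBIC))
print(env.read_state()["ft_force"],env.read_state()["tool_pos"])
E
```

```text
time: 16.28
tool_pos: [0.5012, 0.1223, 0.1243]
ee_rot: [-3.141, -0.0, -1.644]
ft_force: [-6.9, 0.8, 12.0]
gripper_width: -0.001
time: 17.03
tool_pos: [0.504, 0.1233, 0.2492]
ee_rot: [-3.134, 0.004, -1.644]
ft_force: [0.1, -0.0, 0.0]
gripper_width: 0.001
[-0.9389564  -1.08959033 -0.50238119] [0.50173918 0.1225919  0.2444304 ]
```

View pics/scene14.png

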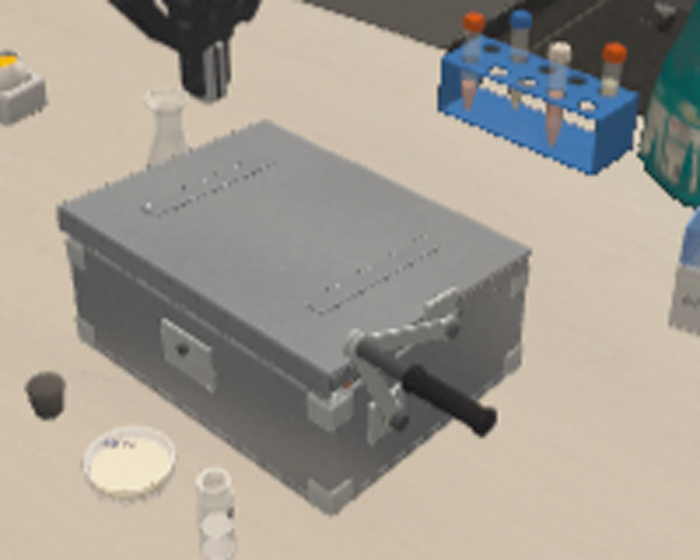

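View pics/side14.png

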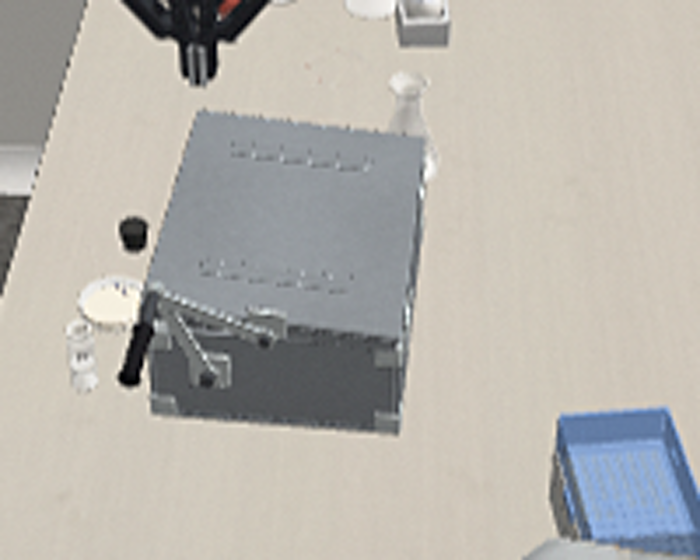

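```bash
python3 - <<'E'
from geo import *
import cv2
v=np.load("case.npy")
for a in (1.15,1.2,1.25,1.3): print(a,[proj("scene",case2w(lidpt(-.2,s*.132,z,1.3-a),*v[:3])).round(1) for s in(1,-1) for z in (.01,.004)])
# case displacement check: compare bottom edges/corner patches before/after
A=cv2.imread("pics/scene0.png");B=env.get_image("scene");C=cv2.imread("pics/side0.png");D=env.get_image("side")
cv2.imwrite("pics/scene15.png",B);cv2.imwrite("pics/side15.png",D)
def mt(a,b,x,y,w,h):
    t=a[y:y+h,x:x+w];s=b[y-8:y+h+8,x-8:x+w+8];r=cv2.matchTemplate(s,t,cv2.TM_CCOEFF_NORMED);_,m,_,p=cv2.minMaxLoc(r);return p[0]-8,p[1]-8,round(m,3)
for nm,(x,y,w,h) in dict(latch=(270,235,26,26),cornerBR=(312,280,25,20),cornerBL=(246,236,14,14),stopper=(232,252,20,22),dish=(250,270,34,26),vial=(282,280,20,34),flask=(268,172,20,25)).items(): print(nm,mt(A,B,x,y,w,h))
for nm,(x,y,w,h) in dict(botL=(276,262,20,24),botR=(342,268,20,22),vial=(256,248,14,28),dish=(260,236,20,18),stopper=(270,216,16,18)).items(): print("side",nm,mt(C,D,x,y,w,h))
b=B[195:300,235:345];cv2.imwrite("pics/scene15c.png",cv2.resize(b,None,fx=5.5,fy=5.5,interpolation=cv2.INTER_CUBIC))
E
```

```text
1.15 [array([244.9, 202.6]), array([244.9, 204.8]), array([323.3, 250.1]), array([323. , 252.6])]
1.2 [array([244.8, 206.3]), array([244.9, 208.4]), array([322.8, 254.3]), array([322.6, 256.7])]
1.25 [array([244.8, 209.8]), array([245. , 211.9]), array([322.4, 258.3]), array([322.3, 260.6])]
1.3 [array([245.1, 213.3]), array([245.4, 215.3]), array([322.2, 262.2]), array([322.2, 264.4])]
latch (0, 0, 0.675)
cornerBR (0, 0, 1.0)
cornerBL (0, 0, 1.0)
stopper (0, 0, 1.0)
dish (0, 0, 0.999)
vial (0, 0, 0.997)
flask (-1, 8, 0.467)
side botL (4, 1, 0.724)
side botR (0, 0, 1.0)
side vial (0, 0, 0.997)
side dish (0, 0, 0.806)
side stopper (0, 0, 0.983)
```

View pics/scene15c.png

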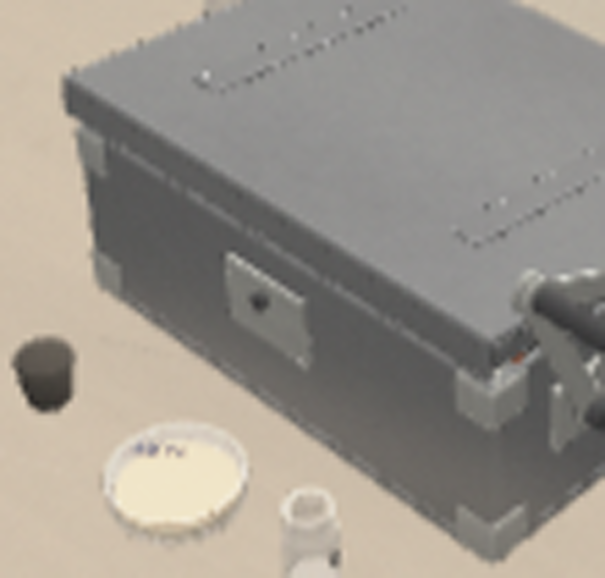

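```bash
python3 - <<'E'
from cell import env
print(env.read_state()["ft_force"],env.hand_in())
E
```

```text
the job is handed in; nothing more can be done
[-0.64672411  0.67337986 -0.02979022] None
```

The lid is down and bearing on its buffers, and I handed the job in at about 17 s of the 54 s allowed.

**Unlocking:** I gripped the black knob and carried it along its arc from 44° to about 108°, past centre. The forces I read stayed at a few newtons, under 7 N in all. I then let go and backed off, and the lid stayed about 0.85 rad down.

**Lowering and pressing:** I pushed at the lid's front point with the shut fingers, reading about 1 N until the tool reached z ≈ 0.126 m. There the force rose sharply: 0.9, then 8.8, then about 12 N vertically within 2 mm. I took that as the buffers. The whole force peaked at about 14 N, because the tool also pushed about 6–7 N sideways on the lid. I then lifted straight off.

**Last checks:**
- **Lid:** the corners in the picture put it about 1.24 rad down. That agrees with the height where I felt contact and lies inside the buffers' stated range.
- **Case, stopper, dish and vial:** in the scene view the case's two bottom corners and all three bystanders match their first pictures to the pixel.
- **Robot:** about 0 N on the tool, touching nothing.

**Checks that did not match:**
- **Flask:** automatic matching failed, probably because the lid moved in the area around it. By eye it stands where it did.
- **Case latch and side-view front corner:** both gave poor matches. The corner is now partly hidden by the knob, and I put the latch down to changed shading.
- **Side-view dish:** only a moderate match (0.81), though it showed no shift.

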